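# Turn a feed roller end for end in its run-out jig

### The arm

A 7-joint arm with a two-finger parallel gripper is mounted at the origin on the work surface. World frame = base frame: x ahead of the robot, y to its left, z up, the work surface at z = 0. Lengths are in m, angles in rad, forces in N, time in s.
With the tool pointing down it reaches from about 0.425 to 0.875 m from the base axis. Payload 4.7 kg.
Tool frame: the origin (TCP) lies at the very end of the fingers, on their centre line; the grasp point (between the pads) lies 19 mm behind it; z points along the fingers, y is the direction in which the jaws open and shut (so a half turn about z gives the same grasp; the last joint's range is limited). The gripper opens to 87 mm and grips with 3 to 60 N. Pads are 19 mm wide; open, the fingers measure 117 mm over their backs; the gripper's body (75 mm by 190 mm) begins 51 mm behind the grasp point.
Start: joints at [1.143, 0.321, -0.07, 1.45, 0.023, 1.371, -0.057], TCP at [0.278, -0.588, 0.223] pointing down, gripper open.
Joint ranges: [-2.86, 2.86], [-0.3, 2.09], [-1.38, 1.24], [0.06, 2.45], [-1.56, 4.7], [0.09, 2.05], [-2.69, 2.69]. Speed limits (rad/s): [2.57, 2.57, 3.14, 3.14, 3.14, 3.14, 3.14].

### API

Orientations are given as a rotation vector (axis times angle).
In Python, from bench import * gives the robot as it stands.
- The arm moves only by the shell command python3 -m jog 'ROWS' [OPENING] [FORCE]. ROWS is JSON, a list of rows, each a list of 4 numbers: the shift along the world's x, y, z in mm, then the turn about the world's z in rad. In form: [[x, y, z, twist], ...]. A call has exactly 8 rows; each row is the pose to reach, as a shift and turn from the pose commanded when the call began; what a row does not reach only later rows make up. A row lasts 1/8 s, in which the tool goes at most 62.5 mm and 10.7 degrees, less where a joint would pass 70% of its speed; a pose out of reach is approached as far as the arm can. A call with a gripper value outside its range is refused whole. OPENING is the opening, from -1 (shut) to 1 (fully open), set as the call begins (- or left out, the last holds). The fingers move at their own pace and stop on an object; FORCE is the grip in N (left out, the last holds). Time passes only in rows, so rows that repeat a pose let the fingers close, or fill a call up. It gives the time, the measured TCP pose, the force and the opening at its end, in the units of the state.
- get_state(): the state, without advancing time (a new reading comes with each control period).
- get_image(name): name is "scene" or "top" or "wrist"; returns a dict with "image" (480x640x3 uint8, red, green, blue), "fx", "fy", "cx", "cy" (pixels), "D" ([k1, k2, p1, p2, k3] as OpenCV has them; the pictures are not rectified), "position" and "rotation" of the camera in the world; the wrist camera has in their place "tool_from_camera" (4x4, takes a point from camera to tool coordinates, whose origin is the TCP and whose axes are the flange's). Camera axes: x right, y down, z forward; pixel columns grow to the right and rows downward; lengths in m; the calibration is good to about 2 mm. A picture is of the moment at which its call begins: read the wrist's pose just before it. There is no depth.
- close_job(): hands the job in, once; it reports no verdict.
The state is a dict: "time": time; "joint_positions": joint angles; "qd": joint speeds; "joint_torque": joint torques, N m; "position": TCP position; "tool_rot": TCP orientation; "ft_force": force on the tool from outside, world axes, zero at the start; "torque": the same for the moment, N m; "grip_width": opening from 0.0 (shut) to 1.0 (fully open).
Only numpy, scipy, OpenCV 4.12 (cv2) and the standard library are available. Lean on these libraries where they do the work, as an engineer would, in place of code of your own. Each camera call takes 0.05 s, during which the arm holds its last target. There are 200 camera calls.

### The job

The printer feed roller was put into the test jig the wrong way round. Lift it out, turn it end for end and lay it gently back, fully down in both notches, with the yellow gear at the motor end; then swing the red-tipped keeper down all the way over the plain shaft end and let go. Do not touch the dial gauge on its column and do not disturb the other things on the bench.

Things in the scene. Friction and masses are not known exactly. Their poses are not given: they have to be found in the camera images.
- roller: Feed roller, 196 mm long, about 0.25 kg, balanced within 3 mm of its middle. Black rubber sleeve, 28 mm in diameter, 120 mm long, in the middle (grip here); bare 10 mm steel shaft towards both ends; yellow gear at one end only. Origin on the axis at mid-length, x along the axis to the gear; roll about x does not matter. It starts in the jig, gear at the keeper end.
- gear_end (a point): Centre of the yellow gear (37 mm in diameter over the teeth, 14 mm thick), on the roller's axis, 87 mm from its middle. The shaft goes on 11 mm past this point.
- plain_end (a point): Point on the axis of the bare shaft at the other end of the roller, 87 mm from its middle. The shaft goes on 11 mm past this point.
- jig: Run-out jig fixed to the bench: aluminium base 300 x 70 x 12 mm and two grey uprights 140 mm apart, 12 mm thick, 76 mm high, that carry the roller's shaft in open-topped notches, its axis 60 mm above the bench. Origin on the bench midway between the notches; x along the roller's seat towards the motor, z up, y to the side where the keeper is hinged.
- drive_home (a point): Where the gear's centre belongs: motor end, on the seat's axis, 60 mm up, 87 mm from the jig's origin along +x. The black motor (70 x 60 mm, top 56 mm above the bench) lies beyond, 107 to 177 mm from the origin.
- keeper_home (a point): Where the plain shaft end belongs: keeper end, on the seat's axis, 60 mm up, 87 mm from the jig's origin along -x. Each upright's notch is 13 mm wide; above 66 mm its cheeks flare at 45 degrees to a 37 mm mouth. The sleeve has 4 mm of play lengthwise each way between the uprights.
- keeper (a joint): Angle of the keeper, rad: 0 fully shut (level, over the shaft), about 1.57 upright, 2.4 leaning fully back. It starts open between 1.75 and 2.2. Friction holds it where it is left (a push of about 1 N at the tip moves it). With the gear at that end it cannot shut. It turns about a line parallel to the jig's x axis.
- keeper_pivot (a point): Pivot of the keeper: 87 mm from the jig's origin along -x, 32 mm along +y, 71 mm above the bench. Two bracket cheeks of 4 mm carry it, up to 78 mm high.
- keeper_tip (a point): Centre of the red tip of the keeper, 59 mm from its pivot; the keeper is a steel bar 10 mm wide and 8 mm thick, the red tip 22 mm wide (along the pivot line), 16 mm long, 8 mm thick. Shut, the tip is 27 mm past the shaft axis on the other side and the bar's top is 75 mm above the bench.
- gauge: Dial gauge on a fixed steel column, 150 mm high and 12 mm thick, on a red foot 36 mm square; it stands near the motor end of the jig, on the side away from the keeper's pivot, close enough to be struck by the roller if that is turned low. The dial, 48 mm in diameter, hangs from an arm on the side away from the jig, 55 mm from the column. Origin under the column; -y points to the dial.
- can: Red spray can, 52 mm in diameter, 150 mm high, standing loose. Origin at the centre of its underside. Bystander.
- jar: Amber jar, 60 mm in diameter, 70 mm high, loose. Origin at the centre of its underside. Bystander.
- tape: Black tape roll, 90 mm in diameter, 20 mm high, lying flat. Origin at the centre of its underside. Bystander.
- screwdriver: Orange-handled screwdriver, 190 mm long, lying on the bench along its own x. Bystander.
- pliers: Red-handled pliers, about 155 mm long and 60 mm wide, lying on the bench along its own x. Bystander.
- tray: Grey open tray of spare parts, 160 x 110 x 35 mm. Origin at the centre of its underside. Bystander.
Mind the look-alikes: they are no part of the job. Of the things that look like the roller, the larger one is meant.

How it is judged:
On the way, in this order (a step that is already met when the one before it is completed fails the run):
1. the roller is lifted clear out of the notches (height (world z) of each of gear_end, plain_end above 0.1 m), for 0.1 s.
2. the roller lies reversed, fully down in both notches, let go, the keeper not yet over it (distance between gear_end and drive_home below 0.007 m and distance between plain_end and keeper_home below 0.007 m and height (world z) of each of gear_end, plain_end below 0.0635 m and contact force between the fingers and roller below 0.5 N and value of joint keeper above 0.8 rad), for 0.2 s.
3. the keeper is shut over the plain shaft end (distance between gear_end and drive_home below 0.007 m and distance between plain_end and keeper_home below 0.007 m and height (world z) of each of gear_end, plain_end below 0.0635 m and value of joint keeper below 0.12 rad), for 0.2 s.
At the end, for the whole second after the job is handed in: The roller lies at rest and released in both notches, the gear within 7 mm of its place at the motor end and the plain end within 7 mm of its place at the keeper end, neither more than 3.5 mm above its seat, and the keeper is within 0.12 rad of fully shut (all of step 3 and linear speed of roller below 0.02 m/s and contact force between the fingers and roller below 0.5 N); the robot touches nothing.
It fails at once if the dial gauge is touched with more than 1 N (contact force between gauge and anything else above 1 N).
It fails at once if the roller is dropped: let go with both ends more than 12 mm above their seat height (height (world z) of each of gear_end, plain_end above 0.072 m and contact force between the fingers and roller below 0.1 N).
It fails at once if the roller is rammed onto the jig (more than 60 N) (contact force between roller and jig above 60 N).
It fails at once if a bystander is shoved more than 30 mm or the can or jar is knocked over (distance of any of can, jar, tape, screwdriver, pliers, tray from where it was at the start of the episode above 0.03 m or angle between any of can, jar's own z axis and vertical above 0.4 rad).
It also fails if it takes over 72 s, if anything falls off the work surface, if the arm or the gripper's body presses on something with over 40 N, if the wrist force passes 120 N, or if a joint passes its speed limit or range.

## Working session

There is one attempt and no reset: what is moved stays moved. The work goes in short steps, Python scripts to look and compute and a shell command to move; the robot and the scene stay as the last step left them, time stands still between calls to the robot, and variables do not carry over. Pictures are saved under pics/ and viewed, about 8 in all and at most 12, crops included, and the job is handed in when it is done.

```bash
mkdir -p pics; ls; python3 - <<'E'
from bench import *
import cv2,pickle
for n in("scene","top"):
    d=get_image(n); cv2.imwrite(f"pics/{n}0.png",d["image"][:,:,::-1]); pickle.dump(d,open(f"{n}0.pkl","wb"))
    print(n,d["fx"],d["cx"],d["cy"],d["D"],d["position"],d["rotation"])
s=get_state();print(s["time"],s["position"],s["tool_rot"],s["grip_width"],s["ft_force"])
E
```

```text
pics
scene 541.4547983084396 311.0343959483825 236.8203435537303 [-0.06916563  0.          0.          0.          0.        ] [1.06436665 0.67428084 0.72344365] [-0.80194171 -2.50642127  1.17947409]
top 527.9995661307915 315.1679051317879 244.02835787512538 [-0.11577625  0.          0.          0.          0.        ] [0.50615423 0.04451917 0.94955352] [-2.13730335  2.19761639 -0.13462964]
0.1 [ 0.27763999 -0.58717298  0.22156815] [-3.06361979e+00 -6.88059785e-01  8.09351380e-04] 0.999013161020407 [-0.21541467 -0.31934749  0.72236932]
```

View pics/top0.png

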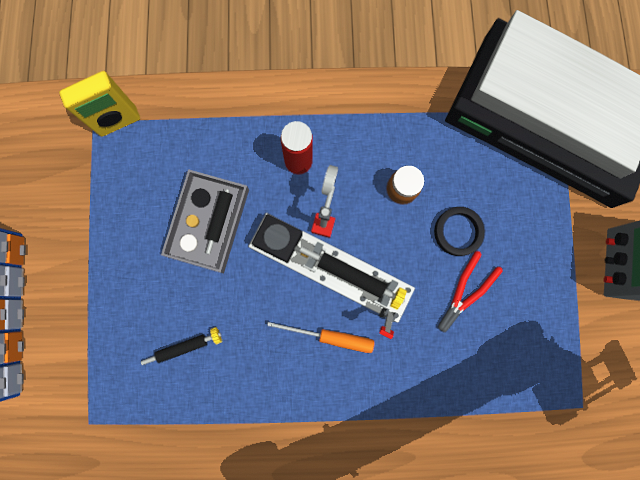

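View pics/scene0.png

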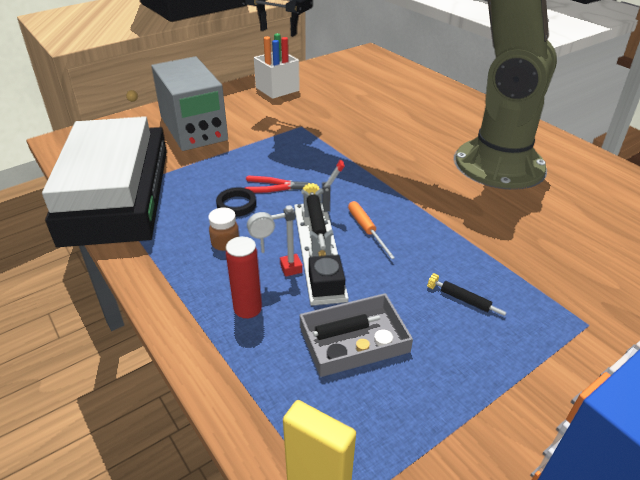

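Roller candidates in the top view are:
- in the jig at about (355,275)
- loose on the bench at (180,347), which is shorter
- in the tray at (217,220), which is small and has no gear

The one in the jig fits: it is the largest, and its gear (400,298) sits at the keeper end beside the red tip (387,332). The motor is at (275,238), the gauge foot at (322,224) and the dial at (330,178). I'll confirm this in a crop and measure it.

```bash
cat > h.py <<'E'
import numpy as np,cv2,pickle
from scipy.spatial.transform import Rotation as R
def Rm(d):
    r=np.array(d["rotation"]); return r if r.shape==(3,3) else R.from_rotvec(r).as_matrix()
def K(d): return np.array([[d["fx"],0,d["cx"]],[0,d["fy"],d["cy"]],[0,0,1.]])
def ray(d,p):
    u=cv2.undistortPoints(np.array(p,float).reshape(-1,1,2),K(d),np.array(d["D"],float))[:,0]
    return np.c_[u,np.ones(len(u))]@Rm(d).T
def plane(d,p,z):
    r=ray(d,p); c=np.array(d["position"]); return c+r*((z-c[2])/r[:,2])[:,None]
def proj(d,P):
    Q=(np.array(P,float).reshape(-1,3)-np.array(d["position"]))@Rm(d)
    return cv2.projectPoints(Q,np.zeros(3),np.zeros(3),K(d),np.array(d["D"],float))[0][:,0]
def tri(ds,ps):
    A=np.zeros((3,3));b=np.zeros(3)
    for d,p in zip(ds,ps):
        r=ray(d,[p])[0]; r/=np.linalg.norm(r); M=np.eye(3)-np.outer(r,r); A+=M; b+=M@np.array(d["position"])
    return np.linalg.solve(A,b)
def blobs(m,off=(0,0),amin=20):
    n,l,s,c=cv2.connectedComponentsWithStats(m.astype(np.uint8)); 
    return [(s[i,4],(c[i]+off).round(1).tolist(),i) for i in range(1,n) if s[i,4]>amin],l
E
python3 - <<'E'
from h import *
d=pickle.load(open("top0.pkl","rb")); im=d["image"]; s=pickle.load(open("scene0.pkl","rb"))
h=cv2.cvtColor(im,cv2.COLOR_RGB2HSV)
for nm,m in (("black",(h[...,2]<50)),("yellow",(h[...,0]>20)&(h[...,0]<35)&(h[...,1]>150)&(h[...,2]>120)),("red",((h[...,0]<6)|(h[...,0]>174))&(h[...,1]>150)&(h[...,2]>90)),
  ("white",(h[...,1]<45)&(h[...,2]>185))):
    m=m.copy(); m[:210]=0; m[350:]=0; m[:,:245]=0; m[:,425:]=0
    bl,l=blobs(m)
    for a,c,i in bl:
        r=cv2.minAreaRect(np.argwhere(l==i)[:,::-1].astype(np.float32)); print(nm,a,c,np.round(cv2.boxPoints(r),1).tolist())
cv2.imwrite("pics/crop0.png",cv2.resize(im[200:350,240:430,::-1],None,fx=4,fy=4,interpolation=cv2.INTER_CUBIC))
E
```

```text
black 650 [274.6, 236.9] [[251.0, 244.0], [266.20001220703125, 213.60000610351562], [302.6000061035156, 231.8000030517578], [287.3999938964844, 262.20001220703125]]
black 1089 [352.6, 275.3] [[315.6000061035156, 268.79998779296875], [324.6000061035156, 250.8000030517578], [389.0, 283.0], [380.0, 301.0]]
black 35 [382.1, 312.3] [[378.3999938964844, 315.29998779296875], [381.8999938964844, 307.1000061035156], [386.1000061035156, 308.8999938964844], [382.5, 317.1000061035156]]
yellow 174 [398.5, 298.2] [[390.20001220703125, 305.6000061035156], [399.3999938964844, 287.20001220703125], [407.0, 291.0], [397.79998779296875, 309.3999938964844]]
red 290 [322.4, 226.2] [[310.5, 231.60000610351562], [316.0, 212.39999389648438], [334.79998779296875, 217.8000030517578], [329.29998779296875, 236.89999389648438]]
red 85 [386.0, 332.6] [[378.3999938964844, 332.20001220703125], [381.79998779296875, 325.3999938964844], [394.20001220703125, 331.6000061035156], [390.79998779296875, 338.3999938964844]]
white 32 [324.9, 211.8] [[322.0, 210.0], [328.0, 210.0], [328.0, 214.0], [322.0, 214.0]]
white 2040 [345.2, 275.1] [[248.1999969482422, 246.60000610351562], [265.70001220703125, 212.0], [414.8999938964844, 287.5], [397.3999938964844, 322.1000061035156]]
white 71 [307.3, 251.1] [[295.8999938964844, 245.6999969482422], [299.8999938964844, 240.89999389648438], [319.0, 256.79998779296875], [315.0, 261.6000061035156]]
white 21 [388.2, 293.0] [[384.6000061035156, 292.79998779296875], [385.79998779296875, 290.3999938964844], [391.79998779296875, 293.3999938964844], [390.6000061035156, 295.79998779296875]]
white 93 [292.1, 329.1] [[267.6000061035156, 324.8999938964844], [268.1000061035156, 322.3999938964844], [318.3999938964844, 333.1000061035156], [317.8999938964844, 335.6000061035156]]
```

View pics/crop0.png

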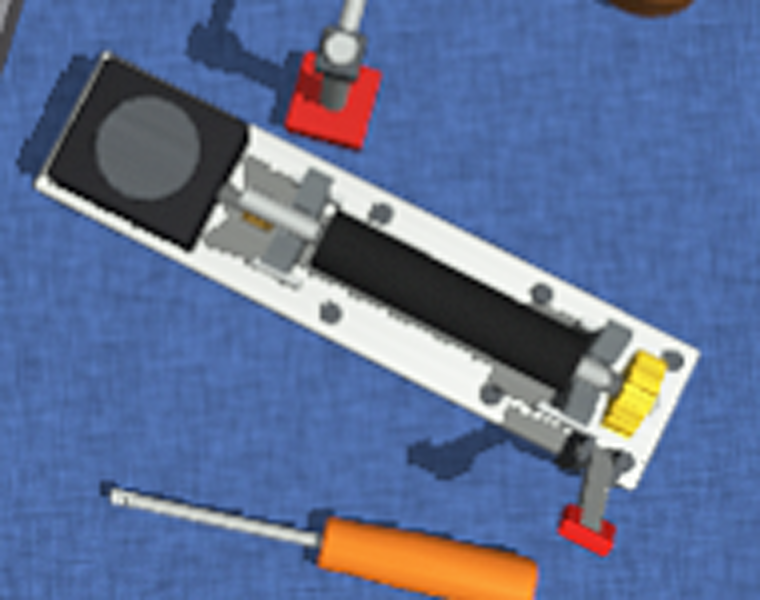

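```bash
python3 - <<'E'
from h import *
d=pickle.load(open("top0.pkl","rb")); s=pickle.load(open("scene0.pkl","rb"))
c=plane(d,[[266.2,213.7],[414.7,287.5],[397.5,322.1],[249.5,246.5]],0.012); print("base",c.round(4).tolist(), np.linalg.norm(np.diff(c,axis=0),axis=1)); 
u=c[0]-c[1]+c[3]-c[2]; a0=np.arctan2(u[1],u[0]); print("ang base",a0, "ctr",c.mean(0))
sl=plane(d,[[315.6,268.8],[324.6,250.8],[389,283],[380,301]],0.064); print("sleeve",sl.round(4).tolist(),sl.mean(0)); u=sl[1]-sl[2]+sl[0]-sl[3]; print("ang",np.arctan2(u[1],u[0]))
g=plane(d,[[398.5,298.2]],0.068)[0]; print("gear",g)
m=plane(d,[[251.9,243.5],[266.2,214.5],[302,231.5],[288,262]],0.056);print("motor",m.round(4).tolist(),m.mean(0))
h=cv2.cvtColor(s["image"],cv2.COLOR_RGB2HSV)
red=((h[...,0]<6)|(h[...,0]>174))&(h[...,1]>150)&(h[...,2]>90); red[:150]=0;red[:,320:]&=True; red[185:]=0; red[:,:325]=0;red[:,360:]=0
print(blobs(red)[0])
b=[x for x in blobs(red)[0]]
tip=tri([s,d],[b[0][1],[386,332.6]]);print("tip",tip)
print("gauge foot",plane(d,[[322.4,226.2]],0.01), "can top",plane(d,[[297,133]],.15),"jar top",plane(d,[[408,184]],.07))
E
```

```text
base [[0.6704, 0.1199, 0.012], [0.5303, -0.1418, 0.012], [0.4701, -0.1084, 0.012], [0.6119, 0.1508, 0.012]] [0.29685362 0.06883103 0.29538685]
ang base 1.0747726729025011 ctr [0.57069541 0.00509723 0.012     ]
sleeve [[0.5653, 0.0344, 0.064], [0.5953, 0.0183, 0.064], [0.5379, -0.0883, 0.064], [0.5082, -0.0719, 0.064]] [ 0.55166547 -0.02686525  0.064     ]
ang 1.0775373086416098
gear [ 0.5118901  -0.10259214  0.068     ]
motor [[0.6119, 0.1416, 0.056], [0.6613, 0.1163, 0.056], [0.6302, 0.0557, 0.056], [0.5787, 0.0808, 0.056]] [0.62054929 0.09860381 0.056     ]
[(np.int32(55), [340.2, 165.0], 1)]
tip [ 0.45942316 -0.07234401  0.12227278]
gauge foot [[0.6452457  0.01935107 0.01      ]] can top [[0.77351193 0.0584879  0.15      ]] jar top [[ 0.70545707 -0.12766701  0.07      ]]
```

The crop confirms it: the roller is in the jig with the yellow gear beside the red-tipped keeper at lower right, and the motor is at upper left. The jig origin is about (0.553,-0.026), with its x axis at yaw 1.076. The keeper is at about 2.07 rad. Next I move above it.

```bash
python3 -m jog '[[20,40,0,0.05],[50,100,10,0.15],[85,175,20,0.25],[120,245,20,0.35],[155,315,20,0.45],[185,380,20,0.55],[215,440,20,0.634],[240,490,20,0.634]]' 1; python3 -m jog '[[15,30,-20,0],[25,50,-40,0],[35,70,-50,0],[35,71,-60,0],[35,71,-60,0],[35,71,-60,0],[35,71,-60,0],[35,71,-60,0]]' 
cat > look.py <<'E'
from bench import *
from h import *
import sys
def wrist(n):
    s=get_state(); d=get_image("wrist"); T=np.eye(4); T[:3,:3]=R.from_rotvec(s["tool_rot"]).as_matrix(); T[:3,3]=s["position"]
    W=T@np.array(d["tool_from_camera"]); d["rotation"]=W[:3,:3]; d["position"]=W[:3,3]
    pickle.dump(d,open(n+".pkl","wb")); cv2.imwrite(f"pics/{n}.png",d["image"][:,:,::-1]); return s,d
if __name__=="__main__":
    s,d=wrist(sys.argv[1]); print(s["time"],s["position"],s["tool_rot"],np.round(s["joint_positions"],3),d["position"])
E
python3 look.py w1
```

```text
time: 1.1
position: [0.4896, -0.1537, 0.2424]
tool_rot: [2.697, 1.61, -0.0]
ft_force: [1.8, 0.7, -0.6]
grip_width: 0.998
time: 2.1
position: [0.5244, -0.0851, 0.1829]
tool_rot: [2.698, 1.608, 0.001]
ft_force: [0.5, -0.0, 0.0]
grip_width: 1.004
2.1 [ 0.52440595 -0.08505661  0.18290265] [2.69799320e+00 1.60808670e+00 6.18372372e-04] [ 0.622  0.126 -0.548  1.784  0.069  1.25  -0.44 ] [ 0.56157643 -0.01485264  0.34535546]
```

View pics/w1.png

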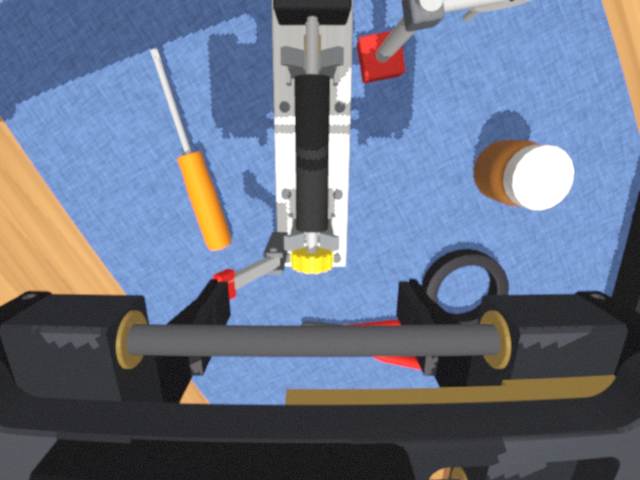

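The wrist view shows the roller pointing straight up the image. The sleeve is at about (312,155), the gear at (312,261) and the keeper tip at (225,284). The last move stopped short, so I'll refine the estimate and then move.

```bash
python3 - <<'E'
from h import *
d=pickle.load(open("w1.pkl","rb")); h=cv2.cvtColor(d["image"],cv2.COLOR_RGB2HSV)
y=(h[...,0]>20)&(h[...,0]<35)&(h[...,1]>150)&(h[...,2]>120); y[:, :270]=0;y[:,360:]=0;y[290:]=0
print(blobs(y)[0])
b=h[...,2]<60; b[:, :290]=0;b[:,335:]=0;b[:70]=0;b[245:]=0
bl,l=blobs(b,amin=500); print(bl)
r=np.argwhere(b)[:,::-1]
rows=[(x[0]) for x in []]
ed=[]
for row in (85,120,150,180,220):
    c=np.where(b[row])[0]; ed.append([(c.min()+c.max()+1)/2,row])
E=plane(d,ed,0.06); print(ed,E.round(4).tolist()); u=E[0]-E[-1]; print("ang",np.arctan2(u[1],u[0]))
ends=plane(d,[[312,r[:,1].min()],[312,r[:,1].max()+1]],0.074)
print("ends",r[:,1].min(),r[:,1].max(),ends, ends.mean(0)) 
print("gear",plane(d,[blobs(y)[0][0][1]],0.068))
print("base corners",plane(d,[[345.5,266.5]],.012))
E
```

```text
[(np.int32(778), [311.5, 260.2], 1)]
[(np.int32(3211), [311.9, 129.3], 1)]
[[np.float64(312.5), 85], [np.float64(312.0), 120], [np.float64(312.0), 150], [np.float64(312.0), 180], [np.float64(312.5), 220]] [[0.5799, 0.0194, 0.06], [0.5673, -0.0031, 0.06], [0.5563, -0.0233, 0.06], [0.5449, -0.0444, 0.06], [0.5292, -0.0742, 0.06]]
ang 1.0739107993620043
ends 75 229 [[ 0.58199097  0.02394959  0.074     ]
 [ 0.52644251 -0.07839755  0.074     ]] [ 0.55421674 -0.02722398  0.074     ]
gear [[ 0.51258952 -0.10299667  0.068     ]]
base corners [[ 0.53020484 -0.14356931  0.012     ]]
```

```bash
python3 -m jog '[[15,30,0,0],[29.5,58.5,0,0],[29.5,58.5,-20,0],[29.5,58.5,-40,0],[29.5,58.5,-60,0],[29.5,58.5,-80,0],[29.5,58.5,-90,0],[29.5,58.5,-90,0]]'; python3 look.py w2
```

```text
time: 3.15
position: [0.5534, -0.0261, 0.0921]
tool_rot: [-2.697, -1.609, 0.001]
ft_force: [0.6, -0.5, 0.9]
grip_width: 0.997
3.15 [ 0.55344433 -0.02607139  0.09208798] [-2.69735893e+00 -1.60927524e+00  1.29144351e-03] [ 0.51   0.273 -0.582  1.828  0.168  1.09  -0.627] [0.59083742 0.04407566 0.25451331]
```

View pics/w2.png

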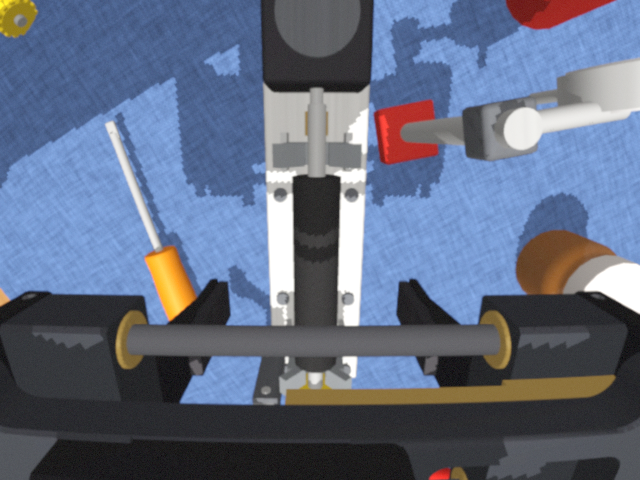

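The roller lies centred between the open fingers (sleeve column about 316), and the gauge column (405–520, about 130) is well clear. Next I go down and close.

```bash
python3 -m jog '[[0,0,-15,0],[0,0,-30,0],[0,0,-42,0],[0,0,-50,0],[0,0,-50,0],[0,0,-50,0],[0,0,-50,0],[0,0,-50,0]]'; python3 -m jog '[[0,0,0,0],[0,0,0,0],[0,0,0,0],[0,0,0,0],[0,0,0,0],[0,0,0,0],[0,0,0,0],[0,0,0,0]]' -1 35
```

```text
time: 4.2
position: [0.5541, -0.0261, 0.0429]
tool_rot: [2.697, 1.609, 0.001]
ft_force: [-0.7, 0.3, -0.1]
grip_width: 0.999
time: 5.2
position: [0.5541, -0.0261, 0.0426]
tool_rot: [2.698, 1.609, 0.001]
ft_force: [1.6, -0.4, -0.1]
grip_width: 0.31
```

```bash
python3 -m jog '[[0,0,6,0],[0,0,15,0],[0,0,30,0],[0,0,50,0],[0,0,75,0],[0,0,100,0],[0,0,125,0],[0,0,150,0]]';  python3 -m jog '[[0,0,25,0],[0,0,50,0],[0,0,60,-0.1],[0,0,60,-0.25],[0,0,60,-0.4],[0,0,60,-0.55],[0,0,60,-0.7],[0,0,60,-0.7]]'; python3 look.py w3
```

```text
time: 6.2
position: [0.5539, -0.0258, 0.1949]
tool_rot: [2.697, 1.61, 0.002]
ft_force: [1.0, -0.0, -2.7]
grip_width: 0.311
time: 7.2
position: [0.5538, -0.0257, 0.2537]
tool_rot: [3.085, 0.59, 0.002]
ft_force: [-0.6, -1.1, -2.7]
grip_width: 0.316
7.2 [ 0.55378332 -0.02573977  0.253744  ] [3.08514242e+00 5.89987504e-01 1.62660718e-03] [ 0.497  0.137 -0.547  1.63   0.072  1.394 -1.251] [0.62717139 0.00361574 0.41627209]
```

View pics/w3.png

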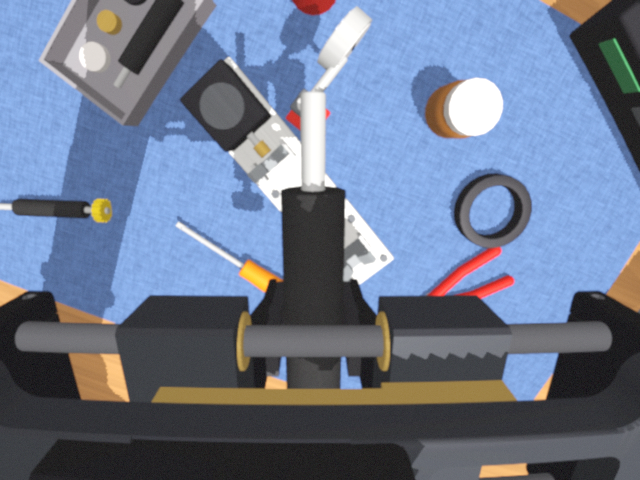

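The roller is held level. A negative twist drives j7 towards its limit, so I'll turn the other way: +3.842 rad from here, with the target half a turn from the grasp.

```bash
python3 -m jog '[[0,0,0,0.1],[0,0,0,0.25],[0,0,0,0.42],[0,0,0,0.59],[0,0,0,0.76],[0,0,0,0.93],[0,0,0,1.1],[0,0,0,1.27]]'; python3 -m jog '[[0,0,0,0.17],[0,0,0,0.34],[0,0,0,0.51],[0,0,0,0.68],[0,0,0,0.85],[0,0,0,1.02],[0,0,0,1.19],[0,0,0,1.36]]';python3 -m jog '[[0,0,0,0.17],[0,0,0,0.34],[0,0,0,0.51],[0,0,0,0.68],[0,0,0,0.85],[0,0,0,1.02],[0,0,0,1.15],[0,0,0,1.2]]'; python3 -c "
from bench import *
s=get_state();print(s['position'],s['tool_rot'],s['joint_positions'])"
```

```text
time: 8.25
position: [0.5537, -0.0259, 0.253]
tool_rot: [2.126, 2.312, 0.0]
ft_force: [1.1, -0.3, -2.0]
grip_width: 0.311
time: 9.25
position: [0.5537, -0.0259, 0.253]
tool_rot: [0.2, 3.135, -0.0]
ft_force: [0.3, -0.1, -2.4]
grip_width: 0.312
time: 10.25
position: [0.5537, -0.026, 0.253]
tool_rot: [-1.601, 2.703, -0.0]
ft_force: [-0.6, -0.6, -1.5]
grip_width: 0.31
[ 0.55374087 -0.02596673  0.25304785] [-1.60089488e+00  2.70290624e+00 -4.10382220e-04] [ 0.78203034  0.18493105 -0.878231    1.62221862  0.14422049  1.40196416
  2.5281563 ]
```

```bash
python3 -m jog '[[0,0,-20,0.005],[0,0,-45,0.005],[0,0,-70,0.005],[0,0,-95,0.005],[0,0,-115,0.005],[0,0,-130,0.005],[0,0,-140,0.005],[0,0,-140,0.005]]'; python3 look.py w4; python3 - <<'E'
from bench import *
from h import *
d=get_image("top"); pickle.dump(d,open("top1.pkl","wb")); 
e=pickle.load(open("w4.pkl","rb"))["image"]
a=cv2.resize(d["image"][200:350,240:430],(600,474)); 
cv2.imwrite("pics/c4.png",np.hstack([cv2.resize(e[:360,180:460],(200,257)),a[:257]]) [:,:,::-1])
E
```

```text
time: 11.25
position: [0.5535, -0.026, 0.112]
tool_rot: [1.601, -2.703, -0.001]
ft_force: [-0.9, -0.6, -2.3]
grip_width: 0.309
11.25 [ 0.55354232 -0.02601707  0.11197832] [ 1.60053665e+00 -2.70260737e+00 -1.26574419e-03] [ 0.733  0.307 -0.847  1.802  0.251  1.145  2.445] [ 0.51448703 -0.09641845  0.27444217]
```

View pics/w4.png

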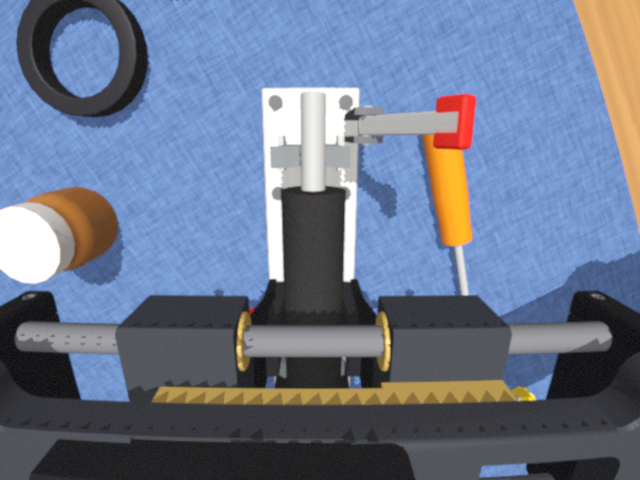

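The roller is reversed above the jig, with the plain shaft end at (313,93) and the sleeve end at row 190. The keeper is open on the right, tip at (456,122), and the upright cheeks are at rows 145–167. I'll check alignment now.

```bash
python3 - <<'E'
from h import *
d=pickle.load(open("w4.pkl","rb")); im=d["image"]; h=cv2.cvtColor(im,cv2.COLOR_RGB2HSV)
O=np.array([.5535,-.0265]); a=1.0745; u=np.array([np.cos(a),np.sin(a)]); v=np.array([-u[1],u[0]])
def J(p,z): 
    q=plane(d,p,z)[:,:2]-O; return np.c_[q@u,q@v].round(4).tolist()
za=0.131
b=h[...,2]<60
def mid(row,lo,hi,m):
    c=np.where(m[row,lo:hi])[0]+lo; return [(c.min()+c.max()+1)/2,row],c.min(),c.max()
for r in(205,230,255): p=mid(r,275,352,b); print("sleeve",p,J([p[0]],za))
g=cv2.cvtColor(im,cv2.COLOR_RGB2GRAY).astype(int)
for r in(105,125,140,160,180): print("row",r,g[r,285:342:2].tolist())
print("col313",g[84:100,313].tolist(), g[182:196,313].tolist())
print("tip",J([[313,93]],za),"sleeve end",J([[313,189]],za+.013))
for r in (100,120,180,250):
    w=(h[r,:,1]<40)&(h[r,:,2]>190); c=np.where(w[255:365])[0]+255; print("base",r,c.min(),c.max(),J([[c.min(),r],[c.max()+1,r]],.012))
print("upright",J([[271,145],[350,145]],.076), "keeper tip",J([[456,122]],.122))
E
```

```text
sleeve ([np.float64(313.5), 205], np.int64(283), np.int64(343)) [[-0.0523, 0.0012]]
sleeve ([np.float64(313.5), 230], np.int64(284), np.int64(342)) [[-0.0414, 0.0012]]
sleeve ([np.float64(313.5), 255], np.int64(284), np.int64(342)) [[-0.0301, 0.0011]]
row 105 [255, 255, 255, 255, 255, 255, 255, 251, 182, 193, 212, 225, 233, 240, 242, 236, 230, 223, 212, 197, 210, 255, 255, 255, 255, 255, 255, 218, 153]
row 125 [255, 255, 255, 255, 255, 255, 255, 255, 189, 191, 212, 225, 233, 239, 242, 236, 230, 224, 210, 195, 223, 255, 255, 255, 255, 255, 255, 255, 255]
row 140 [195, 255, 255, 255, 255, 255, 255, 255, 194, 191, 211, 223, 232, 240, 242, 236, 230, 223, 208, 192, 220, 255, 255, 255, 255, 245, 183, 238, 241]
row 160 [170, 170, 169, 170, 169, 169, 169, 153, 155, 188, 209, 222, 232, 240, 241, 236, 229, 222, 208, 191, 166, 171, 171, 169, 169, 170, 172, 170, 171]
row 180 [189, 187, 188, 190, 188, 187, 187, 186, 165, 186, 207, 223, 231, 240, 241, 235, 228, 220, 208, 187, 175, 186, 189, 185, 184, 186, 185, 188, 209]
col313 [145, 146, 159, 200, 236, 252, 255, 250, 245, 243, 242, 241, 242, 241, 242, 241] [241, 241, 241, 241, 241, 241, 240, 239, 223, 172, 94, 45, 45, 58]
tip [[-0.0965, 0.0013]] sleeve end [[-0.061, 0.0011]]
base 100 262 359 [[-0.1057, -0.0349], [-0.1053, 0.035]]
base 120 263 344 [[-0.092, -0.0347], [-0.0916, 0.0245]]
base 180 265 354 [[-0.0487, -0.0351], [-0.0483, 0.0329]]
base 250 268 354 [[0.0069, -0.0352], [0.0074, 0.0345]]
upright [[-0.0757, -0.0221], [-0.0754, 0.0218]] keeper tip [[-0.0862, 0.062]]
```

Sideways, the roller sits 1.2 mm off the jig's centre line; lengthwise it is within about 1 mm. I'll correct that and lower it.

```bash
python3 -m jog '[[1,-0.5,-10,0.004],[1,-0.5,-20,0.004],[1,-0.5,-30,0.004],[1,-0.5,-40,0.004],[1,-0.5,-48,0.004],[1,-0.5,-54,0.004],[1,-0.5,-58,0.004],[1,-0.5,-60,0.004]]'; python3 -m jog '[[0,0,-1.5,0],[0,0,-3,0],[0,0,-4.5,0],[0,0,-6,0],[0,0,-7.5,0],[0,0,-8.5,0],[0,0,-8.5,0],[0,0,-8.5,0]]'
```

```text
time: 12.35
position: [0.5549, -0.0265, 0.0524]
tool_rot: [-1.606, 2.7, 0.0]
ft_force: [0.4, 0.4, -1.6]
grip_width: 0.31
time: 13.35
position: [0.5548, -0.0265, 0.044]
tool_rot: [-1.606, 2.7, 0.0]
ft_force: [-0.4, 0.2, -2.3]
grip_width: 0.311
```

```bash
python3 -m jog '[[0,0,-0.3,0],[0,0,-0.6,0],[0,0,-0.9,0],[0,0,-1.2,0],[0,0,-1.5,0],[0,0,-1.8,0],[0,0,-1.8,0],[0,0,-1.8,0]]'
```

```text
time: 14.35
position: [0.5549, -0.0265, 0.0425]
tool_rot: [1.606, -2.7, 0.0]
ft_force: [-2.8, 0.1, 4.2]
grip_width: 0.306
```

Contact is felt (the force went from -2.3 to +4.2 N) at the seated height, so I release.

```bash
python3 -m jog '[[0,0,0,0],[0,0,0,0],[0,0,0,0],[0,0,0,0],[0,0,0,0],[0,0,0,0],[0,0,0,0],[0,0,0,0]]' 0.1;  python3 -m jog '[[0,0,5,0],[0,0,15,0],[0,0,35,0],[0,0,60,0],[0,0,85,0],[0,0,110,0],[0,0,130,0],[0,0,140,0]]'; python3 look.py w5
```

```text
time: 15.35
position: [0.5548, -0.0265, 0.0422]
tool_rot: [1.606, -2.7, -0.0]
ft_force: [-0.8, 1.1, 0.4]
grip_width: 0.551
time: 16.35
position: [0.5555, -0.0265, 0.1841]
tool_rot: [-1.605, 2.699, -0.002]
ft_force: [0.2, -0.6, -1.3]
grip_width: 0.547
16.35 [ 0.55546042 -0.02646039  0.18412177] [-1.60531120e+00  2.69865193e+00 -2.48322463e-03] [ 0.767  0.237 -0.872  1.718  0.19   1.273  2.497] [ 0.51617829 -0.09685829  0.34653328]
```

View pics/w5.png

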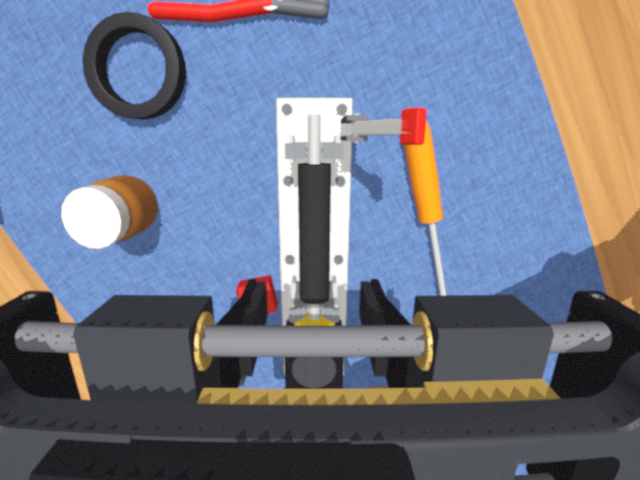

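The wrist view shows the roller back in the jig: plain shaft end at (314,117), sleeve over rows 165–300, yellow gear at (314,322) by the motor, keeper still open with its tip at (413,126). I'll unwind the wrist, close the fingers and move beyond the keeper's outer side, then check the seating from the fixed cameras.

```bash
python3 -m jog '[[0,0,20,-0.1],[0,0,40,-0.27],[0,0,60,-0.44],[0,0,70,-0.61],[0,0,70,-0.78],[-10,0,70,-0.95],[-20,-5,70,-1.12],[-30,-10,70,-1.29]]' -1 20; python3 -m jog '[[-15,-5,0,-0.17],[-30,-9,0,-0.34],[-45,-13,0,-0.51],[-60,-17,0,-0.68],[-75,-21,0,-0.85],[-85,-24,0,-1.02],[-94,-26,0,-1.19],[-94,-26,0,-1.36]]';python3 -m jog '[[0,0,0,-0.17],[0,0,0,-0.34],[0,0,0,-0.491],[0,0,0,-0.491],[0,0,-20,-0.491],[0,0,-40,-0.491],[0,0,-50,-0.491],[0,0,-50,-0.491]]'; python3 look.py w6; python3 - <<'E'
from bench import *
from h import *
out=[]
for n in("top","scene"):
    d=get_image(n); pickle.dump(d,open(n+"2.pkl","wb")); out.append(d)
a=cv2.resize(out[0]["image"][200:350,240:430],(380,300)); b=cv2.resize(out[1]["image"][140:320,240:400],(380,428))
c=cv2.resize(pickle.load(open("w6.pkl","rb"))["image"],(400,300))
L=np.zeros((440,780,3),np.uint8); L[:300,:380]=a; L[:428,390:770]=b; cv2.imwrite("pics/c6.png",L[:,:,::-1])
E
```

```text
time: 17.4
position: [0.524, -0.0366, 0.2514]
tool_rot: [-0.348, -3.121, -0.001]
ft_force: [0.2, 0.1, 0.2]
grip_width: 0.009
time: 18.4
position: [0.4298, -0.0627, 0.2516]
tool_rot: [-2.234, -2.207, 0.002]
ft_force: [0.6, -0.1, 1.2]
grip_width: 0.003
time: 19.4
position: [0.4303, -0.0624, 0.2017]
tool_rot: [-2.697, -1.608, 0.001]
ft_force: [0.1, -0.4, 0.2]
grip_width: 0.005
19.4 [ 0.43033131 -0.06238605  0.20165737] [-2.69737128e+00 -1.60818637e+00  1.32318028e-03] [ 0.904 -0.136 -0.748  1.955 -0.096  1.288 -0.308] [0.46781481 0.00766393 0.36410348]
```

View pics/c6.png

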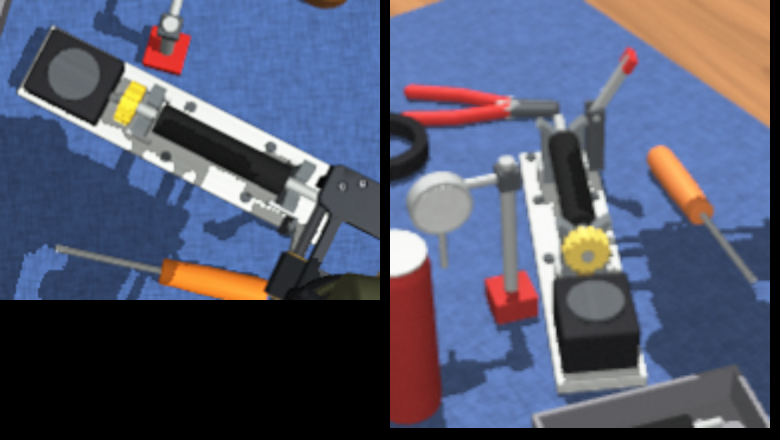

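The gear now sits at the motor end in both views: about (304,251) in the top image and (322,245) in the scene image. The keeper is still open. I'll check the seat numerically.

```bash
python3 - <<'E'
from h import *
O=np.array([.5535,-.0265]); a=1.0745; u=np.array([np.cos(a),np.sin(a)]); v=np.array([-u[1],u[0]])
ps=[];ds=[]
for n,(x0,x1,y0,y1) in (("top2",(290,320,235,265)),("scene2",(305,340,230,262))):
    d=pickle.load(open(n+".pkl","rb")); h=cv2.cvtColor(d["image"],cv2.COLOR_RGB2HSV)
    y=(h[...,0]>17)&(h[...,0]<36)&(h[...,1]>120)&(h[...,2]>90); m=np.zeros_like(y); m[y0:y1,x0:x1]=y[y0:y1,x0:x1]
    p=np.argwhere(m)[:,::-1]; c=cv2.boundingRect(p.astype(np.int32)); print(n,len(p),p.mean(0),c)
    ps.append([c[0]+c[2]/2,c[1]+c[3]/2]); ds.append(d)
    print(" expected centre",proj(d,[[*(O+.087*u),.06]]), "plain",proj(d,[[*(O-.087*u),.06]]))
P=tri(ds,ps); q=P[:2]-O; print("gear jig coords",q@u,q@v,P[2])
s=ds[1]; h=cv2.cvtColor(s["image"],cv2.COLOR_RGB2HSV); b=(h[...,2]<60); 
w=pickle.load(open("w5.pkl","rb")); g=cv2.cvtColor(w["image"],cv2.COLOR_RGB2HSV)[...,2]
for r in(180,220,260,285):
    c=np.where(g[r,290:340]<60)[0]+290; q=plane(w,[[(c.min()+c.max()+1)/2,r]],.06)[0,:2]-O; print(c.min(),c.max(),q@u,q@v)
E
```

```text
top2 188 [304.36702128 250.9787234 ] (297, 241, 16, 21)
 expected centre [[305.85219978 251.74297712]] plain [[397.95312685 298.13974191]]
scene2 267 [322.07116105 244.74531835] (312, 235, 21, 21)
 expected centre [[322.70334856 243.5708029 ]] plain [[311.45592241 191.29778411]]
gear jig coords 0.08860483444262145 -0.0002870694559872791 0.056548389457029995
299 329 -0.044914170283233155 -4.933318574534193e-05
300 328 -0.01108483293521605 -7.474719046247204e-05
301 327 0.025075364569784608 -9.956316225366945e-05
301 328 0.04905984412912861 0.00033610496559525837
```

Seating is good: the gear is about 1.6 mm from nominal and not raised, and the axis is within 0.3 mm sideways. Next I lower the closed fingers outside the keeper and push it over.

```bash
python3 -m jog '[[0,0,-20,0],[0,0,-40,0],[0,0,-60,0],[0,0,-80,0],[0,0,-94,0],[0,0,-94,0],[0,0,-94,0],[0,0,-94,0]]';  python3 -m jog '[[7,-4,0,0],[14,-7.5,0,0],[21,-11.5,0,0],[28,-15,0,0],[35,-19,0,0],[42,-22.5,0,0],[42,-22.5,0,0],[42,-22.5,0,0]]'; python3 -m jog '[[4,-2,0,0],[8,-4.5,0,0],[12,-6.5,0,0],[16,-8.5,0,0],[18,-10,0,0],[18,-10,0,0],[18,-10,0,0],[18,-10,0,0]]'; python3 look.py w7; python3 - <<'E'
from bench import *
from h import *
d=get_image("scene"); pickle.dump(d,open("scene3.pkl","wb")); a=cv2.resize(d["image"][120:300,240:400],(480,540))
cv2.imwrite("pics/c7.png",a[:,:,::-1])
E
```

```text
time: 20.55
position: [0.4315, -0.0627, 0.109]
tool_rot: [2.699, 1.606, 0.001]
ft_force: [-0.4, 0.4, 0.5]
grip_width: 0.003
time: 21.55
position: [0.4727, -0.0849, 0.1081]
tool_rot: [-2.699, -1.607, 0.0]
ft_force: [-0.7, -0.6, -0.2]
grip_width: 0.004
time: 22.55
position: [0.4909, -0.0951, 0.1083]
tool_rot: [2.699, 1.607, 0.0]
ft_force: [-0.1, 0.5, -0.3]
grip_width: 0.008
22.55 [ 0.49090574 -0.09510787  0.10832889] [2.69905822e+00 1.60663969e+00 2.56863446e-04] [ 0.866  0.156 -0.775  1.934  0.123  1.098 -0.456] [ 0.52820294 -0.02495246  0.27077322]
```

View pics/c7.png

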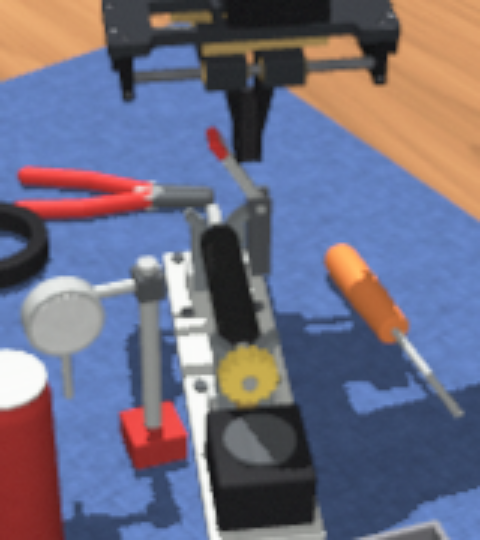

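The keeper is past upright, leaning over the seat at about 0.95 rad. I rise, move over it and press down.

```bash
python3 -m jog '[[0,0,15,0],[0,0,30,0],[0,0,38,0],[8,-4,38,0],[16,-8.5,38,0],[24,-13,38,0],[30.5,-16.5,38,0],[30.5,-16.5,38,0]]';  python3 -m jog '[[0,0,-8,0],[0,0,-16,0],[0,0,-24,0],[0,0,-32,0],[0,0,-40,0],[0,0,-48,0],[0,0,-54,0],[0,0,-58,0]]'; python3 -m jog '[[0,0,-2,0],[0,0,-4,0],[0,0,-6,0],[0,0,-8,0],[0,0,-9,0],[0,0,-10,0],[0,0,-10,0],[0,0,-10,0]]'
```

```text
time: 23.65
position: [0.5217, -0.1117, 0.1458]
tool_rot: [-2.699, -1.606, -0.0]
ft_force: [-0.4, 0.5, 0.0]
grip_width: 0.009
time: 24.65
position: [0.543, -0.1232, 0.1004]
tool_rot: [2.668, 1.58, 0.05]
ft_force: [30.6, -20.3, 18.8]
grip_width: 0.005
time: 25.65
position: [0.5463, -0.125, 0.0915]
tool_rot: [2.664, 1.576, 0.058]
ft_force: [36.5, -22.4, 14.3]
grip_width: 0.003
```

The finger slipped past the tip's end face and is being pushed out along the bar. I back off outwards first, then up.

```bash
python3 -m jog '[[8,-4.5,0,0],[16,-9,0,0],[26,-14,0,0],[32,-17.5,0,0],[36,-20,10,0],[36,-20,30,0],[36,-20,50,0],[36,-20,70,0]]'; python3 look.py w8; python3 - <<'E'
from bench import *
from h import *
d=get_image("scene"); pickle.dump(d,open("scene4.pkl","wb")); a=cv2.resize(d["image"][120:300,240:400],(480,540))
b=cv2.resize(pickle.load(open("w8.pkl","rb"))["image"][100:420,160:400],(300,400)); L=np.zeros((540,790,3),np.uint8); L[:,:480]=a; L[:400,485:785]=b
cv2.imwrite("pics/c8.png",L[:,:,::-1])
E
```

```text
time: 26.65
position: [0.5575, -0.1314, 0.1503]
tool_rot: [2.698, 1.607, 0.001]
ft_force: [0.8, -0.1, 0.4]
grip_width: 0.009
26.65 [ 0.55748421 -0.13139799  0.15029624] [2.69824741e+00 1.60662718e+00 8.61099631e-04] [ 0.827  0.283 -0.747  1.721  0.205  1.216 -0.469] [ 0.59465132 -0.0611667   0.31273804]
```

View pics/c8.png

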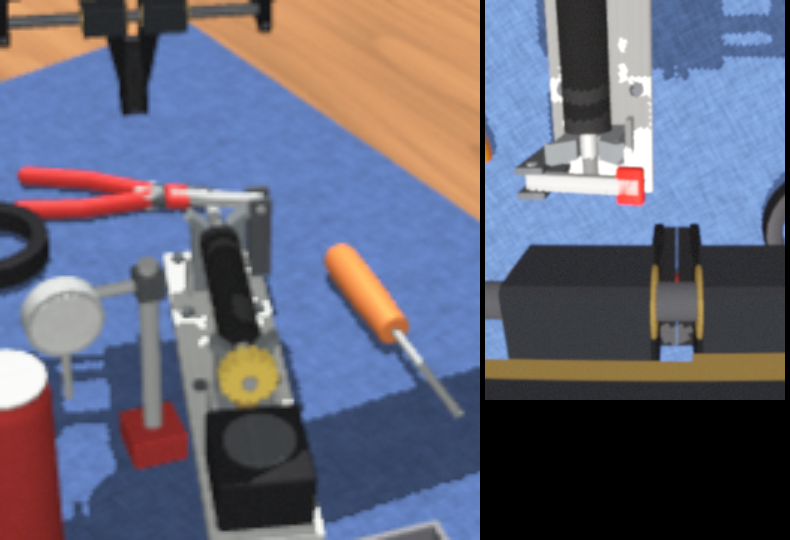

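The keeper has come down to nearly level and the roller is still seated. I'll measure its angle before the final press.

```bash
python3 - <<'E'
from h import *
O=np.array([.5535,-.0265]); a=1.0745; u=np.array([np.cos(a),np.sin(a)]); v=np.array([-u[1],u[0]])
ds=[];ps=[]
for n,(x0,x1,y0,y1) in (("scene4",(290,306,175,195)),("w8",(250,300,220,275))):
    d=pickle.load(open(n+".pkl","rb")); h=cv2.cvtColor(d["image"],cv2.COLOR_RGB2HSV)
    m=((h[...,0]<6)|(h[...,0]>174))&(h[...,1]>140)&(h[...,2]>90); k=np.zeros_like(m); k[y0:y1,x0:x1]=m[y0:y1,x0:x1]
    p=np.argwhere(k)[:,::-1]; print(n,len(p),p.mean(0),cv2.boundingRect(p.astype(np.int32))); ds.append(d);ps.append(p.mean(0))
P=tri(ds,ps); q=P[:2]-O; print("tip jig",q@u,q@v,P[2])
for t in(0,.2,.4): print(t,[proj(d,[[*(O-.087*u+v*(.032-.059*np.cos(t))),.073+.059*np.sin(t)]]).round(1).tolist() for d in ds])
t=np.array([.5575,-.1314])-O; print("tcp jig",t@u,t@v)
E
```

```text
scene4 34 [298.11764706 186.        ] (295, 182, 8, 8)
w8 395 [276.99240506 247.56962025] (265, 234, 22, 30)
tip jig -0.08732463351045741 -0.027682118044431714 0.07592612679505022
0 [[[298.8, 187.2]], [[277.4, 245.9]]]
0.2 [[[299.3, 182.5]], [[274.1, 251.0]]]
0.4 [[[300.8, 177.9]], [[267.0, 256.4]]]
tcp jig -0.09033935517643189 -0.05346784927698596
```

The keeper is at about 0.05 rad, nearly shut. I'll press straight down on it gently to be sure it is fully home.

```bash
python3 -m jog '[[-11,6,0,0],[-22,12,0,0],[-33,18,0,0],[-33,18,-15,0],[-33,18,-30,0],[-33,18,-45,0],[-33,18,-58,0],[-33,18,-64,0]]';  python3 -m jog '[[0,0,-2,0],[0,0,-4,0],[0,0,-6,0],[0,0,-7,0],[0,0,-8,0],[0,0,-9,0],[0,0,-9,0],[0,0,-9,0]]'
```

```text
time: 27.75
position: [0.5238, -0.1134, 0.0828]
tool_rot: [-2.698, -1.606, 0.001]
ft_force: [0.4, -0.5, 1.2]
grip_width: 0.005
time: 28.75
position: [0.5245, -0.1136, 0.0754]
tool_rot: [2.699, 1.607, 0.0]
ft_force: [0.6, -1.4, 2.4]
grip_width: 0.005
```

```bash
python3 -m jog '[[0,0,-0.5,0],[0,0,-1,0],[0,0,-1.5,0],[0,0,-2,0],[0,0,-2,0],[0,0,-2,0],[0,0,-2,0],[0,0,-2,0]]'
```

```text
time: 29.75
position: [0.5246, -0.1136, 0.0751]
tool_rot: [2.699, 1.606, -0.001]
ft_force: [-5.0, 0.0, 15.0]
grip_width: 0.007
```

The fingers are hard against the stop at z = 75.1 mm, which matches the shut height. I retreat up and clear, then check.

```bash
python3 -m jog '[[0,0,5,0],[0,0,20,0],[0,0,45,0],[0,0,80,0],[0,0,115,0],[0,-30,150,0],[0,-70,160,0],[0,-110,160,0]]'; python3 -m jog '[[-20,-50,0,0],[-40,-100,0,0],[-60,-150,0,0],[-60,-180,0,0],[-60,-180,0,0],[-60,-180,0,0],[-60,-180,0,0],[-60,-180,0,0]]'; python3 - <<'E'
from bench import *
from h import *
O=np.array([.5535,-.0265]); a=1.0745; u=np.array([np.cos(a),np.sin(a)]); v=np.array([-u[1],u[0]])
out=[get_image(n) for n in("top","scene")]
def cen(d,box,lo,hi):
    x0,x1,y0,y1=box; h=cv2.cvtColor(d["image"],cv2.COLOR_RGB2HSV); H=h[...,0].astype(int); H[H>170]-=180
    m=(H>lo)&(H<hi)&(h[...,1]>120)&(h[...,2]>90); k=np.zeros_like(m); k[y0:y1,x0:x1]=m[y0:y1,x0:x1]
    b=cv2.boundingRect(np.argwhere(k)[:,::-1].astype(np.int32)); return [b[0]+b[2]/2,b[1]+b[3]/2]
for nm,bx,lo,hi in(("gear",((290,320,235,265),(305,340,230,262)),17,36),("tip",((370,425,265,335),(290,308,175,197)),-7,7)):
    ps=[cen(d,b,lo,hi) for d,b in zip(out,bx)]; P=tri(out,ps); q=P[:2]-O; print(nm,ps,"jig",q@u,q@v,P[2])
A=cv2.resize(out[0]["image"][200:350,240:430],(380,300)); B=cv2.resize(out[1]["image"][140:320,240:400],(380,428))
L=np.zeros((440,780,3),np.uint8); L[:300,:380]=A; L[:428,390:770]=B; cv2.imwrite("pics/c9.png",L[:,:,::-1])
E
```

```text
time: 30.75
position: [0.525, -0.2247, 0.2353]
tool_rot: [2.697, 1.606, 0.002]
ft_force: [0.2, -1.2, 0.2]
grip_width: 0.006
time: 31.75
position: [0.4648, -0.4024, 0.2335]
tool_rot: [2.698, 1.609, 0.0]
ft_force: [0.4, 0.1, -0.3]
grip_width: 0.001
gear [[305.0, 252.0], [322.5, 245.5]] jig 0.08817559027013949 0.00011071219351789147 0.0560948626227375
tip [[406.0, 283.5], [296.0, 189.0]] jig -0.08793850652155483 -0.030212794332905697 0.06741614113588727
```

View pics/c9.png

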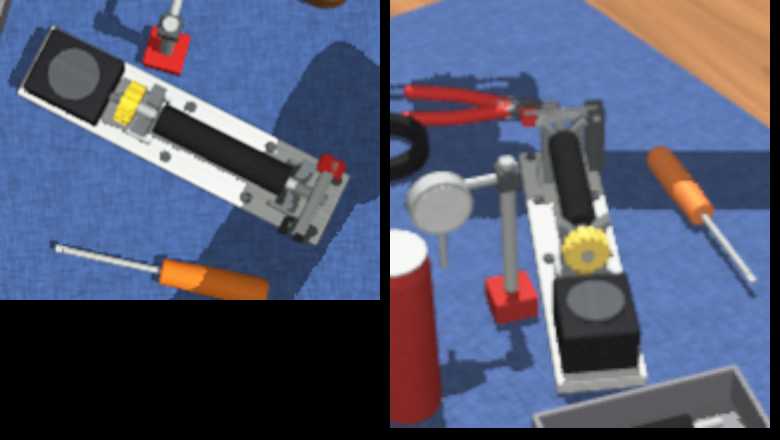

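The keeper now lies level over the plain shaft, with its red tip at (331,166) in the left crop. The gear is by the motor at (130,103), and the gauge, screwdriver, pliers and can look undisturbed. I'm handing the job in.

```bash
python3 -c "
from bench import *
print(close_job(), get_state()['time'])"
```

```text
the job is handed in; nothing more can be done
the job is handed in; nothing more can be done
```

The roller is turned end for end and back in both notches, with the yellow gear at the motor end and the keeper shut over the plain shaft end. I handed the job in at about 32 s; no verdict is reported.

**Last checks:**
- **Gear:** it measured at jig (88, 0) mm, against 87 mm nominal. Its height came out at 56 mm instead of 60 mm, which I put down to calibration and only the near face being visible. It does not sit high.
- **Plain end:** I did not measure it again after pressing the keeper. Before that, the sleeve's axis was within 0.4 mm of the seat line.
- **Keeper:** the final press met its stop at z = 75.1 mm, which matches the shut height. The tip measured at jig (-88, -30) mm, against -87 and -27 mm nominal. Its height came out at 67 mm, against about 71 mm for a shut keeper.
- **Bystanders:** the gauge, can, screwdriver and pliers look unmoved in the pictures. I did not measure them, and the jar, tape and tray were not fully in the last view.

**What went wrong:** on the first press the finger slipped past the keeper's tip and was pushed sideways with about 45 N. I backed off at once and pressed again properly. The roller stayed seated, but that force was above the 40 N limit for the arm or gripper body. The contact was on the fingers, so I don't expect it to count, but I can't confirm that.

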